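# Open the photometer's sample lid

## Robot

A 7-joint arm with a two-finger parallel gripper is mounted at the origin on the work surface. World frame = base frame: x ahead of the robot, y to its left, z up, the work surface at z = 0. Lengths are in m, angles in rad, forces in N, time in s.
With the tool pointing down it reaches from about 0.425 to 0.875 m from the base axis. Payload 4.7 kg.
Tool frame: the origin (TCP) lies midway between the tips of the shut fingers; the grasp point (between the pads) lies 19 mm behind it; z points along the fingers, y is the direction in which the jaws open and shut (so a half turn about z gives the same grasp; the last joint's range is limited). The gripper opens to 87 mm and grips with 3 to 60 N. Pads are 19 mm wide; open, the fingers measure 117 mm over their backs; the gripper's body (75 mm by 190 mm) begins 51 mm behind the grasp point.
Start: joints at [-1.241, 0.321, -0.07, 1.45, 0.023, 1.371, -0.057], TCP at [0.202, 0.618, 0.223] pointing down, gripper open.
Joint ranges: [-2.86, 2.86], [-0.3, 2.09], [-1.38, 1.24], [0.06, 2.45], [-1.56, 4.7], [0.09, 2.05], [-2.69, 2.69]. Speed limits (rad/s): [2.57, 2.57, 3.14, 3.14, 3.14, 3.14, 3.14].

## Interface

Orientations are given as a rotation vector (axis times angle).
In Python, from bench import * gives the robot as it stands.
- The arm moves only by the tool move_arm, never from a script. Its arguments are lists of equal length, an entry for each row: "jaw": the closure in counts, from 0 (fully open) to 255 (shut); "slide": the shift along the tool's x, y, z in cm, a list of three; "dr": the turn, a rotation vector about the tool's x, y, z in degrees, a list of three. A call has 1 to 5 rows; each row shifts and turns the commanded pose from where the row before left it, along the tool's axes as they then stand; what a row does not reach is not made up. A row lasts 1/10 s, in which the tool goes at most 50 mm and 8.59 degrees, less where a joint would pass 70% of its speed; a pose out of reach is approached as far as the arm can. A call with a gripper value outside its range is refused whole. The fingers move at their own pace and stop on an object; "force" is the grip in N (left out, the last holds). Time passes only in rows, so rows that do not move let the fingers close. It gives the time, the measured TCP pose, the force and the opening at its end, in the units of the state.
- get_state(): the state, without advancing time (a new reading comes with each control period).
- get_image(name): name is "scene" or "side" or "wrist"; returns (picture, depth): 400x640x3 uint8, red, green, blue; 400x640 float32, m along the optical axis (not along the pixel's ray), 0 where there is no reading.
- camera_params(name): a dict with "K" (3x3 intrinsics, pixels), "extrinsics" (4x4, takes a point from camera to world coordinates); the wrist camera has in their place "tool_from_camera" (4x4, takes a point from camera to tool coordinates, whose origin is the TCP and whose axes are the flange's). Camera axes: x right, y up, looking along -z (the intrinsics and any distortion apply to the point x, -y, -z); pixel columns grow to the right and rows downward; lengths in m; the calibration is good to about 2 mm. A picture is of the moment at which its call begins: read the wrist's pose just before it. camera_params takes no time and is no camera call.
- close_job(): hands the job in, once; it reports no verdict.
Trained networks look in the newest picture that a camera, given by its name, has taken for a name from the list of things; names that differ only in an ending like _2 or _b are one class to them, and where a whole thing is asked for, a point or a joint stands for the part that bears it (a point fixed in the world has none). Each returns a list of dicts, best first, with "score" (0 to 1); they miss things now and then, are a little off and sometimes report something else, mostly with a low value. They report only what shows in the picture. A call takes as long as a camera call.
- regions_of(camera, query): "mask" (400x640 bool, what is visible of it) and "xy" ([column, row] in pixels, amid what is visible of it).
The state is a dict: "time": time; "joint_positions": joint angles; "qd": joint speeds; "joint_torque": joint torques, N m; "position": TCP position; "tool_rot": TCP orientation; "ft_force": force on the tool from outside, world axes, zero at the start; "torque": the same for the moment, N m; "grip_width": opening from 0.0 (shut) to 1.0 (fully open).
Only numpy, scipy, OpenCV 4.12 (cv2) and the standard library are available. Lean on these libraries where they do the work, as an engineer would, in place of code of your own. Each camera call takes 0.05 s, during which the arm holds its last target.

## Task

Open the photometer for the next sample: press its orange release tab down until the lid springs up by itself, then push the lid gently the rest of the way, fully open against its stop, so that it stays there. Use only the fingertips or the outside of the fingers, grip nothing, and leave the vials, jars, glassware and tools standing where they are.

Things in the scene. Friction and masses are not known exactly. Their poses are not given: they have to be found in the camera images.
- photometer: cream bench photometer with a maroon foot line, fixed to the bench, 200 (x) x 240 (y) x 85 high mm. Origin: centre of its underside; x points from its front to its back (the front, with the tab, faces the robot within about 25 degrees), y to its left seen from the robot, z up. Left half (y > 0): blue lid over the round sample well; right half: display and keys.
- lid (a joint): opening angle of the blue lid in rad: 0 shut and latched, about 0.95 where its spring leaves it after release (free edge then about 110 mm above the hinge line and 79 mm in front of it), 1.8 fully open against a rubber stop (which gives a few mm at 5 N), leaning 13 degrees past upright to the back. The spring no longer acts above 0.95; from there a light push (about 1 to 2 N at the free edge) swings it on, slight hinge friction stops it falling. Weighs about 0.1 kg.
- lid_hinge (a point): middle of the lid's hinge line, at photometer x +35, y +55, height 88 mm; the hinge runs along the photometer's y. The lid is a plate 135 mm long (hinge to free edge), 110 mm wide, 12 mm thick; shut it lies flat from the hinge towards the front, with its underside 2 mm below the hinge line.
- lid_edge (a point): middle of the free (front) edge of the lid, on its underside (the inner face); moves with the lid. Shut: photometer x -100, y +55, height 86 mm. A 30 mm wide steel catch tongue stands 8 mm out from this edge. Push on the inner face or free edge, fingertips no more than about 40 mm below the free edge: farther in, the edge meets the thicker part of the hand and jams.
- tab (a joint): angle of the orange release tab in rad: 0 at rest, 0.26 pressed right down; it frees the lid at about 0.15. A spring returns it when let go.
- tab_press (a point): where to press, in the middle of the top face of the orange tab's level paddle, which sticks out of the front below the lid's edge: photometer x -148, y +55, height 74 mm. The paddle is 36 mm wide (y); its top is free from x -165 to x -121, and behind that stands the tab's upright hook (top at height 99 mm), which tips up to 9 mm to the front as the tab goes down. Press straight down: about 2 N to start, 4 N fully down, where this point has sunk 11 mm and meets a hard stop.
- vial_rack: white rack of small vials, 160 x 62 x 74 mm high, loose, near the left side of the photometer; origin: centre of its underside. Leave alone.
- vial: single capped vial standing in front and to the left of the photometer, 26 mm diameter, 62 mm high, loose; origin: centre of its underside. Leave alone.
- beaker: glass beaker, 68 mm diameter, 85 mm high, loose, near the right side of the photometer; origin: centre of its underside. Leave alone.
- reagent: amber bottle with white cap, 62 mm diameter, 140 mm high, loose, behind the beaker; origin: centre of its underside. Leave alone.
- soil_a: brown sample jar with white lid, 76 mm diameter, 76 mm high, loose, at one side of the bench; origin: centre of its underside. Leave alone.
- soil_b: second such jar, lighter brown, at the other side. Leave alone.
- spatula: spatula with wooden handle, 150 mm long, lying loose on the bench on the left; origin: at its middle. Leave alone.

How it is judged:
By the outcome, as a careful person would: the job done as asked, in the order asked, and still so for the second after the job is handed in, with the robot touching nothing.
It also fails if it takes over 42 s, if anything falls off the work surface, if the arm or the gripper's body presses on something with over 40 N, if the wrist force passes 120 N, or if a joint passes its speed limit or range.

## Working session

There is one attempt and no reset: what is moved stays moved. The work goes in short steps, Python scripts to look and compute and a tool call to move; the robot and the scene stay as the last step left them, time stands still between calls to the robot, and variables do not carry over. Pictures are saved under pics/ and viewed, and the job is handed in when it is done.

Besides the shell and the picture viewer there is one more tool, called after ">>>" as name(argument=value, ...), one argument or row to a line, values as JSON. move_arm: Moves the arm, as the interface text tells. Its arguments: {"type":"object","properties":{"jaw":{"type":"array","items":{"type":"number"}},"slide":{"type":"array","items":{"type":"array","items":{"type":"number"}}},"dr":{"type":"array","items":{"type":"array","items":{"type":"number"}}},"force":{"type":"number"}},"required":["jaw","slide","dr"]}

```bash
ls; mkdir -p pics; python3 - <<'E'
from bench import *
import cv2, numpy as np
s=get_state(); print({k:np.round(v,3) for k,v in s.items()})
for n in ["scene","side"]:
    im,d=get_image(n); cv2.imwrite(f"pics/{n}0.png",im[:,:,::-1])
    np.savez(f"{n}0.npz",im=im,d=d)
    p=camera_params(n); print(n,p)
print(camera_params("wrist"))
E
```

```text
pics
{'time': np.float64(0.0), 'joint_positions': array([-1.241,  0.322, -0.07 ,  1.452,  0.023,  1.371, -0.057]), 'qd': array([-0.001, -0.001, -0.001,  0.001,  0.   ,  0.   , -0.001]), 'joint_torque': array([-0.0000e+00, -4.9130e+01, -4.0400e-01, -3.1254e+01, -6.4000e-02,
        4.3000e-02,  0.0000e+00]), 'position': array([0.202, 0.617, 0.221]), 'tool_rot': array([-4.940e-01, -3.102e+00,  3.000e-03]), 'ft_force': array([ 1.118, -0.047, -0.293]), 'torque': array([-0.036, -0.061,  0.013]), 'grip_width': np.float64(0.999)}
scene {'K': array([[380.21769095,   0.        , 323.85439335],
       [  0.        , 380.21769095, 200.11427531],
       [  0.        ,   0.        ,   1.        ]]), 'extrinsics': array([[ 0.16557887, -0.56364582,  0.80925091,  1.55994378],
       [ 0.98603754,  0.10935387, -0.12558543, -0.13438472],
       [-0.01770902,  0.81874607,  0.57388263,  0.80447979],
       [ 0.        ,  0.        ,  0.        ,  1.        ]])}
side {'K': array([[418.95583957,   0.        , 321.63006184],
       [  0.        , 418.95583957, 206.8741842 ],
       [  0.        ,   0.        ,   1.        ]]), 'extrinsics': array([[ 0.99414143,  0.06291985, -0.08788574,  0.47043763],
       [-0.10632566,  0.71547325, -0.69050191, -0.76097986],
       [ 0.01943361,  0.69580106,  0.7179716 ,  0.89611777],
       [ 0.        ,  0.        ,  0.        ,  1.        ]])}
{'K': array([[343.56245653,   0.        , 321.63606661],
       [  0.        , 343.56245653, 199.66804967],
       [  0.        ,   0.        ,   1.        ]]), 'tool_from_camera': array([[-1.74881431e-04,  9.63216438e-01,  2.68726743e-01,
         7.32934498e-02],
       [ 9.99999662e-01,  3.84324618e-04, -7.26784450e-04,
         1.18305033e-04],
       [-8.03329032e-04,  2.68726525e-01, -9.63216180e-01,
        -1.61916884e-01],
       [ 0.00000000e+00,  0.00000000e+00,  0.00000000e+00,
         1.00000000e+00]])}
```

View pics/scene0.png

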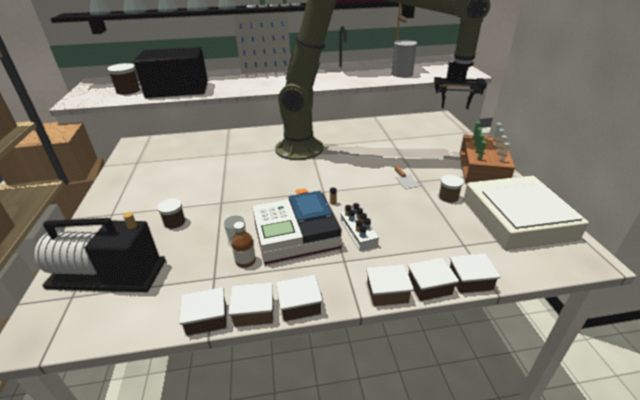

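View pics/side0.png

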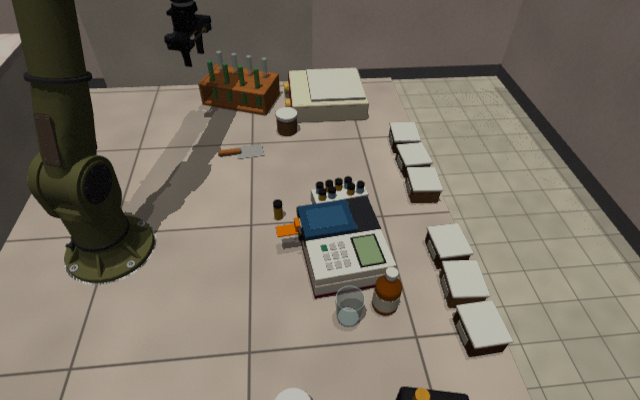

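Scene: the photometer sits at about (300,225) in the scene view and (345,245) in the side view. The orange tab is at (290,229) in the side view, with the vial beside it at (278,209). Next I'll measure.

```bash
cat > h.py <<'E'
import numpy as np, cv2
from bench import *
from scipy.spatial.transform import Rotation as R
def cloud(n,d,T=None):
    p=camera_params(n);K=p["K"]
    v,u=np.mgrid[0:400,0:640]
    P=np.stack([(u-K[0,2])/K[0,0]*d,-(v-K[1,2])/K[1,1]*d,-d],-1)
    E=p["extrinsics"] if T is None else T
    return P@E[:3,:3].T+E[:3,3]
def proj(n,X,T=None):
    p=camera_params(n);K=p["K"];E=p["extrinsics"] if T is None else T
    c=(np.asarray(X)-E[:3,3])@E[:3,:3]
    return np.stack([K[0,2]+K[0,0]*c[...,0]/-c[...,2],K[1,2]+K[1,1]*c[...,1]/c[...,2]],-1)
def wristT(s):
    T=np.eye(4);T[:3,:3]=R.from_rotvec(s["tool_rot"]).as_matrix();T[:3,3]=s["position"]
    return T@camera_params("wrist")["tool_from_camera"]
E
python3 - <<'E'
from h import *
for n in ["side","scene"]:
    z=np.load(n+"0.npz");P=cloud(n,z["d"])
    for q in ["photometer","tab","lid","vial","vial_rack","beaker","reagent"]:
        r=regions_of(n,q)
        for k in r[:2]:
            m=k["mask"]&(z["d"]>0);X=P[m]
            print(n,q,round(k["score"],2),np.round(k["xy"]),m.sum(),"med",np.round(np.median(X,0),3),"lo",np.round(np.percentile(X,5,0),3),"hi",np.round(np.percentile(X,95,0),3))
            if q in("photometer","tab","lid") and k is r[0]: np.save(f"{n}_{q}.npy",k["mask"])
E
```

```text
side photometer 0.55 [340. 241.] 7345 med [ 0.602 -0.11   0.085] lo [ 0.508 -0.204  0.032] hi [0.701 0.012 0.099]
side tab 0.5 [288. 232.] 277 med [ 0.476 -0.044  0.074] lo [ 0.448 -0.058  0.07 ] hi [ 0.5   -0.024  0.098]
side lid 0.63 [325. 220.] 1783 med [ 0.575 -0.037  0.098] lo [ 0.514 -0.083  0.091] hi [0.637 0.019 0.1  ]
side vial 0.69 [275. 213.] 174 med [0.45  0.064 0.042] lo [0.439 0.06  0.003] hi [0.461 0.08  0.062]
side vial_rack 0.86 [337. 187.] 1026 med [0.629 0.111 0.051] lo [0.56  0.09  0.029] hi [0.697 0.143 0.075]
side reagent 0.91 [386. 291.] 1021 med [ 0.688 -0.26   0.088] lo [ 0.667 -0.273  0.016] hi [ 0.715 -0.237  0.139]
scene photometer 0.57 [295. 225.] 4856 med [ 0.672 -0.08   0.085] lo [ 0.535 -0.188  0.016] hi [0.724 0.027 0.099]
scene tab 0.48 [302. 189.] 44 med [ 0.495 -0.044  0.096] lo [ 0.448 -0.057  0.072] hi [ 0.508 -0.031  0.1  ]
scene lid 0.97 [310. 206.] 894 med [ 0.588 -0.033  0.098] lo [ 0.519 -0.081  0.094] hi [0.643 0.015 0.101]
scene vial_rack 0.64 [358. 228.] 1101 med [0.664 0.111 0.041] lo [0.571 0.083 0.004] hi [0.715 0.151 0.075]
scene beaker 0.78 [232. 225.] 288 med [ 0.585 -0.28   0.07 ] lo [ 0.572 -0.297  0.038] hi [ 0.636 -0.241  0.085]
scene reagent 0.94 [244. 247.] 806 med [ 0.717 -0.243  0.076] lo [ 0.695 -0.269  0.01 ] hi [ 0.727 -0.217  0.139]
scene reagent 0.67 [331. 195.] 86 med [0.461 0.069 0.044] lo [0.45  0.06  0.012] hi [0.467 0.078 0.063]
```

```bash
python3 - <<'E'
from h import *
for n in ["side","scene"]:
    z=np.load(n+"0.npz");P=cloud(n,z["d"])
    m=np.load(f"{n}_lid.npy"); m=cv2.erode(m.astype(np.uint8),np.ones((2,2)))>0
    X=P[m&(z["d"]>0)&(P[...,2]>.09)]
    print(n,"lid",cv2.minAreaRect(X[:,:2].astype(np.float32)*1000))
    # body all points 0.03-0.105 in bounding box
    m=np.load(f"{n}_photometer.npy")|np.load(f"{n}_lid.npy")
    X=P[m&(z["d"]>0)&(P[...,2]>.075)&(P[...,2]<.105)&(P[...,0]>.5)]
    print(n,"body",cv2.minAreaRect(X[:,:2].astype(np.float32)*1000))
    m=np.load(f"{n}_tab.npy")
    X=P[m&(z["d"]>0)&(P[...,2]>.065)&(P[...,2]<.08)]
    print(n,"paddle",X.mean(0) if len(X) else 0,cv2.minAreaRect(X[:,:2].astype(np.float32)*1000) if len(X)>5 else 0)
z=np.load("side0.npz");c=z["im"][120:340,200:440,::-1];cv2.imwrite("pics/crop0.png",cv2.resize(c,None,fx=2.7,fy=2.7,interpolation=cv2.INTER_CUBIC)[:600])
E
```

```text
side lid ((576.3533935546875, -31.422256469726562), (138.20738220214844, 109.01219177246094), 6.670952320098877)
side body ((617.5924682617188, -101.80245971679688), (211.1034393310547, 280.3772888183594), 10.097599029541016)
side paddle [ 0.46992116 -0.04324933  0.0730421 ] ((470.7552490234375, -41.98922348022461), (52.92727279663086, 39.147132873535156), 6.646183967590332)
scene lid ((581.3253173828125, -32.40880584716797), (133.1936492919922, 105.23099517822266), 6.307046413421631)
scene body ((611.9965209960938, -82.48881530761719), (214.6830596923828, 240.81219482421875), 6.46097469329834)
scene paddle [ 0.45524324 -0.04658352  0.0740204 ] ((456.05950927734375, -48.37141418457031), (16.844257354736328, 32.61289596557617), 29.30770492553711)
```

View pics/crop0.png

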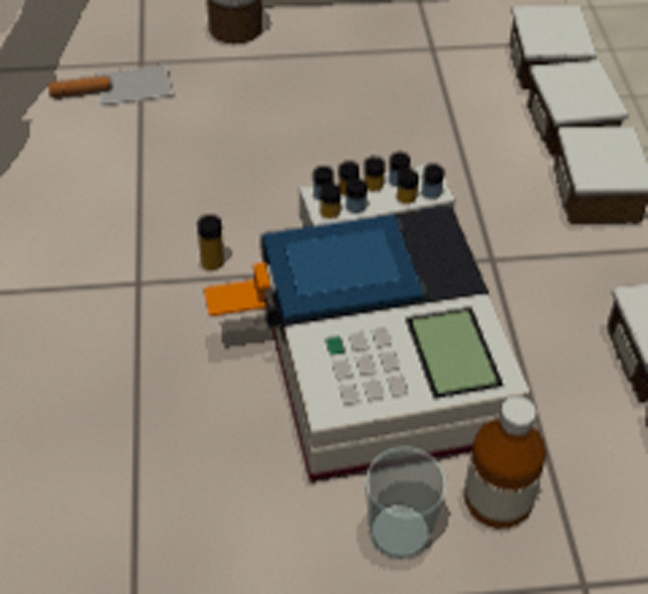

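>>> move_arm(
  jaw=[255,255,255,255],
  slide=[
    [0,0,-2],
    [0,0,-2],
    [0,0,-2],
    [0,0,0],
  ],
  dr=[
    [0,0,-8.2],
    [0,0,-8.2],
    [0,0,-8.2],
    [0,0,0],
  ],
  force=10,
)

```text
time: 1.2
position: [0.2023, 0.6193, 0.286]
tool_rot: [-0.179, 3.135, 0.009]
ft_force: [-0.1, 0.8, 1.1]
grip_width: 0.721
```

```bash
cat >> h.py <<'E'
YAW=np.radians(6.5); C=np.array([.579,-.032])
def ph(s):  # photometer coords (mm) of TCP
    c,sn=np.cos(YAW),np.sin(YAW); M=np.array([[c,sn],[-sn,c]])
    q=M@(np.array(s["position"])[:2]-C)*1000+[-32.5,55]
    return np.r_[q,s["position"][2]*1000]
def delta(s,tgt): # tool slide in cm to reach photometer mm target
    Rm=R.from_rotvec(s["tool_rot"]).as_matrix();c,sn=np.cos(YAW),np.sin(YAW)
    d=np.array(tgt)-ph(s); w=np.array([c*d[0]-sn*d[1],sn*d[0]+c*d[1],d[2]])
    return Rm.T@w/10
def rep(tgt):
    s=get_state(); Rm=R.from_rotvec(s["tool_rot"]).as_matrix()
    print("ph",np.round(ph(s),1),"slide",np.round(delta(s,tgt),2),"xaxis yaw",np.degrees(np.arctan2(Rm[1,0],Rm[0,0])),"zax",np.round(Rm[:,2],3),"F",np.round(s["ft_force"],2),"t",s["time"])
E
python3 -c "
from h import *
rep([-150,55,250])"
```

```text
ph [-333.1  744.8  286. ] slide [-18.26 -69.01   3.26] xaxis yaw -173.47163626097594 zax [ 0.002  0.006 -1.   ] F [-0.09  0.84  1.1 ] t 1.2
```

>>> move_arm(
  jaw=[255,255,255,255,255],
  slide=[
    [-2.3,-3.5,0],
    [-2.3,-3.5,0],
    [-2.3,-3.5,0],
    [-2.3,-3.5,0],
    [-2.3,-3.5,0],
  ],
  dr=[
    [0,0,0],
    [0,0,0],
    [0,0,0],
    [0,0,0],
    [0,0,0],
  ],
)

```text
time: 1.7
position: [0.3367, 0.4552, 0.2814]
tool_rot: [0.172, -3.136, 0.001]
ft_force: [1.6, -0.0, 0.1]
grip_width: 0.261
```

>>> move_arm(
  jaw=[255,255,255,255,255],
  slide=[
    [-1.2,-4,0],
    [-1.2,-4,0],
    [-1.2,-4,0],
    [-1.2,-4,0],
    [-1.2,-4,0],
  ],
  dr=[
    [0,0,0],
    [0,0,0],
    [0,0,0],
    [0,0,0],
    [0,0,0],
  ],
)

```text
time: 2.2
position: [0.4184, 0.2632, 0.2815]
tool_rot: [0.172, -3.136, 0.0]
ft_force: [1.1, -0.4, -0.1]
grip_width: 0.008
```

>>> move_arm(
  jaw=[255,255,255,255,255],
  slide=[
    [0,-4,0],
    [0,-4,0],
    [0,-4,0],
    [0,-4,0],
    [0,-4,0],
  ],
  dr=[
    [0,0,0],
    [0,0,0],
    [0,0,0],
    [0,0,0],
    [0,0,0],
  ],
)

```text
time: 2.7
position: [0.4405, 0.0647, 0.2815]
tool_rot: [0.172, -3.136, -0.0]
ft_force: [0.7, 0.0, 0.4]
grip_width: 0.005
```

```bash
python3 -c "
from h import *
rep([-150,55,200])
s=get_state();im,d=get_image('wrist');cv2.imwrite('pics/w1.png',im[:,:,::-1]);np.savez('w1.npz',im=im,d=d,T=wristT(s))
for q in ['tab','lid','vial']:
  for k in regions_of('wrist',q)[:1]: 
    P=cloud('wrist',d,wristT(s));m=k['mask']&(d>0);print(q,k['score'],k['xy'],np.median(P[m],0).round(3),cv2.minAreaRect(P[m][:,:2].astype(np.float32)*1000))
"
```

```text
ph [-159.2  166.7  281.5] slide [ -0.97 -11.17   8.15] xaxis yaw -173.72051755230737 zax [-0.001  0.    -1.   ] F [0.68 0.03 0.41] t 2.7
tab 0.84 [224.6, 195.8] [ 0.479 -0.039  0.074] ((479.3841552734375, -45.788875579833984), (65.75520324707031, 49.004180908203125), 6.599423885345459)
lid 0.67 [203.6, 234.2] [ 0.516 -0.053  0.098] ((490.75189208984375, -9.035774230957031), (71.72142028808594, 199.1447296142578), 43.2195930480957)
vial 0.85 [328.8, 180.3] [0.448 0.072 0.061] ((459.957275390625, 74.94818115234375), (41.884796142578125, 30.418996810913086), 7.004037857055664)
```

View pics/w1.png

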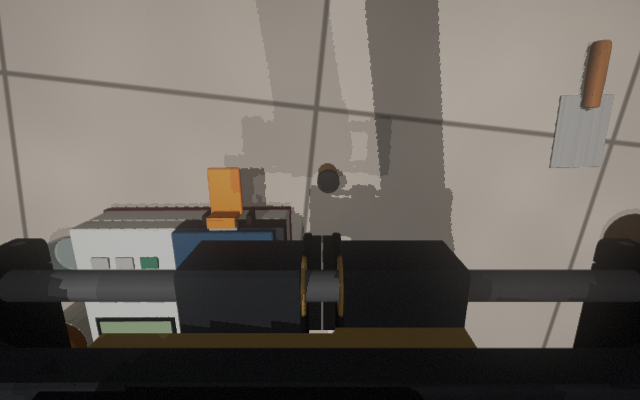

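The wrist view shows the tab paddle at (224,190), the hook at (222,222) and the vial at (328,178), all clear.

>>> move_arm(
  jaw=[255,255,255,255,255],
  slide=[
    [-0.2,-3,1],
    [-0.2,-3,1],
    [-0.2,-2.6,1],
    [-0.3,-2.6,1],
    [0,0,0],
  ],
  dr=[
    [0,0,0],
    [0,0,0],
    [0,0,0],
    [0,0,0],
    [0,0,0],
  ],
)

```text
time: 3.4
position: [0.462, -0.0459, 0.2407]
tool_rot: [0.17, -3.134, 0.002]
ft_force: [0.2, 0.5, -0.1]
grip_width: 0.008
```

```bash
python3 -c "
from h import *
z=np.load('w1.npz');
s=get_state()
def f(im,d,T,tag):
  P=cloud('wrist',d,T);h=cv2.cvtColor(im,cv2.COLOR_RGB2HSV);m=(h[...,0]>8)&(h[...,0]<25)&(h[...,1]>180)&(h[...,2]>120)&(abs(P[...,2]-.074)<.006)&(abs(P[...,1]+.045)<.06)
  X=P[m];print(tag,len(X),X.mean(0) if len(X) else 0,cv2.minAreaRect(X[:,:2].astype(np.float32)*1000) if len(X) else 0)
f(z['im'],z['d'],z['T'],'old')
im,d=get_image('wrist');cv2.imwrite('pics/w2.png',im[:,:,::-1]);f(im,d,wristT(s),'new')
rep([-150,55,90])
"
```

```text
old 14 [ 0.4908744  -0.02450958  0.07302525] ((493.7200622558594, -32.19685363769531), (11.22867488861084, 29.15886688232422), 26.526329040527344)
new 64 [ 0.48770055 -0.03051782  0.07355661] ((485.6163024902344, -34.87255096435547), (30.87299346923828, 18.728477478027344), 84.3478775024414)
ph [-149.9   56.7  241.4] slide [-0.02 -0.17 15.14] xaxis yaw -173.6383690840876 zax [-0.002 -0.    -1.   ] F [0.5  0.02 0.78] t 3.45
```

View pics/w2.png

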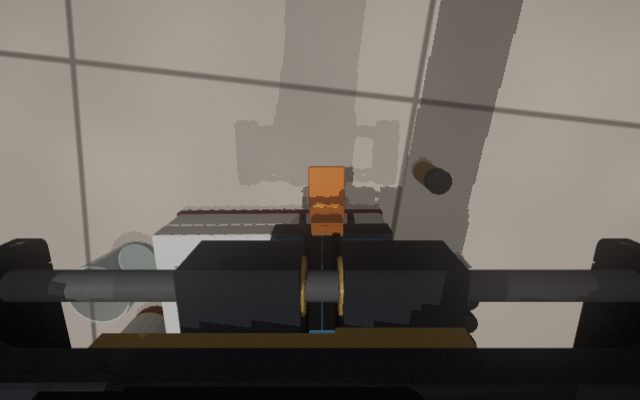

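The paddle spans columns 308–344 and its front edge is at row 167. I'll intersect those rays with z=74 mm as a check.

```bash
python3 -c "
from h import *
s=get_state();T=wristT(s);K=camera_params('wrist')['K']
for u,v in [(308,167),(344,167),(326,167),(326,208)]:
  r=T[:3,:3]@np.array([(u-K[0,2])/K[0,0],-(v-K[1,2])/K[1,1],-1]);X=T[:3,3]+r*(.074-T[2,3])/r[2]
  print(X.round(4),ph({'position':X}).round(1))
"
```

```text
[ 0.4492 -0.0581  0.074 ] [-164.5   43.8   74. ]
[ 0.4453 -0.0234  0.074 ] [-164.4   78.7   74. ]
[ 0.4472 -0.0408  0.074 ] [-164.4   61.2   74. ]
[ 0.4885 -0.036   0.074 ] [-122.9   61.2   74. ]
```

>>> move_arm(
  jaw=[255,255,255,255,255],
  slide=[
    [0,0.2,3],
    [0,0,4],
    [0,0,4],
    [0,0,3],
    [0,0,0],
  ],
  dr=[
    [0,0,0],
    [0,0,0],
    [0,0,0],
    [0,0,0],
    [0,0,0],
  ],
)

```text
time: 3.95
position: [0.4589, -0.0395, 0.0988]
tool_rot: [0.181, -3.128, 0.0]
ft_force: [0.2, -0.4, 0.7]
grip_width: 0.006
```

```bash
python3 -c "
from h import *
rep([-149,58,76])
im,d=get_image('side');cv2.imwrite('pics/s2.png',cv2.resize(im[100:320,180:440,::-1],None,fx=2.5,fy=2.5,interpolation=2))
"
```

```text
ph [-152.7   61.1   98.8] slide [-0.39 -0.31  2.28] xaxis yaw -173.36658672181474 zax [-0.008 -0.001 -1.   ] F [ 0.15 -0.43  0.71] t 3.95
```

View pics/s2.png

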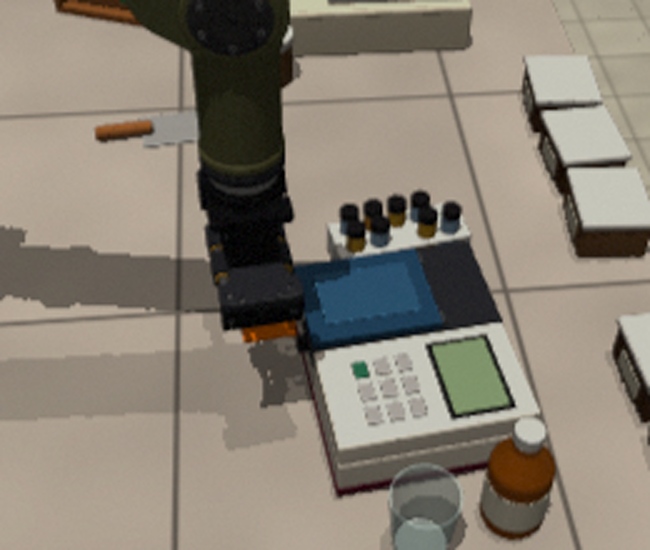

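The hand is over the orange paddle in the side view (crop (270,330)), clear of the lid. Now descending gently.

>>> move_arm(
  jaw=[255,255,255,255,255],
  slide=[
    [-0.3,-0.2,0.5],
    [0,0,0.5],
    [0,0,0.5],
    [0,0,0.5],
    [0,0,0],
  ],
  dr=[
    [0,0,0],
    [0,0,0],
    [0,0,0],
    [0,0,0],
    [0,0,0],
  ],
)

```text
time: 4.5
position: [0.4651, -0.0435, 0.0821]
tool_rot: [0.178, -3.136, -0.0]
ft_force: [0.3, -0.1, 0.4]
grip_width: 0.004
```

>>> move_arm(
  jaw=[255,255,255,255,255],
  slide=[
    [0,0,0.3],
    [0,0,0.2],
    [0,0,0.2],
    [0,0,0],
    [0,0,0],
  ],
  dr=[
    [0,0,0],
    [0,0,0],
    [0,0,0],
    [0,0,0],
    [0,0,0],
  ],
)

```text
time: 5.0
position: [0.4656, -0.0435, 0.0755]
tool_rot: [-0.178, 3.137, 0.0]
ft_force: [-0.0, -0.2, 0.3]
grip_width: 0.003
```

>>> move_arm(
  jaw=[255,255,255,255,255],
  slide=[
    [0,0,0.2],
    [0,0,0.2],
    [0,0,0.2],
    [0,0,0],
    [0,0,0],
  ],
  dr=[
    [0,0,0],
    [0,0,0],
    [0,0,0],
    [0,0,0],
    [0,0,0],
  ],
)

```text
time: 5.5
position: [0.4651, -0.0436, 0.0694]
tool_rot: [0.178, -3.136, -0.0]
ft_force: [-3.6, -0.9, 4.4]
grip_width: 0.004
```

```bash
python3 -c "
from h import *
rep([-149,57,66])
im,d=get_image('side');cv2.imwrite('pics/s3.png',cv2.resize(im[100:320,180:440,::-1],None,fx=2.5,fy=2.5,interpolation=2))
"
```

```text
ph [-147.    56.4   69.4] slide [0.2  0.06 0.34] xaxis yaw -173.49873844091525 zax [-0.001 -0.    -1.   ] F [-3.6  -0.93  4.35] t 5.5
```

View pics/s3.png

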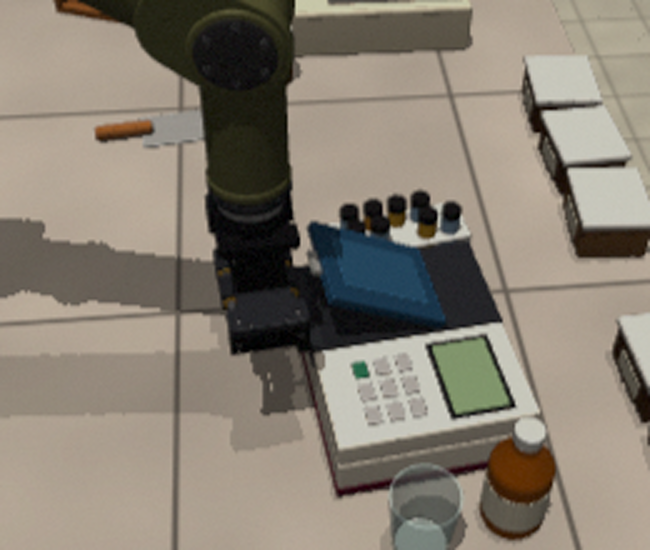

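The lid has sprung up (crop (375,275)). I'll retreat diagonally, away from it and upward.

>>> move_arm(
  jaw=[255,255,255,255,255],
  slide=[
    [0.3,0,-0.3],
    [0.5,0,-1],
    [1,0,-1.5],
    [1,0,-1.5],
    [0,0,0],
  ],
  dr=[
    [0,0,0],
    [0,0,0],
    [0,0,0],
    [0,0,0],
    [0,0,0],
  ],
)

```text
time: 6.05
position: [0.4384, -0.0467, 0.1146]
tool_rot: [-0.178, 3.132, 0.002]
ft_force: [0.3, -0.3, 0.9]
grip_width: 0.006
```

```bash
python3 -c "
from h import *
rep([-120,55,240])
im,d=get_image('side');cv2.imwrite('pics/s4.png',cv2.resize(im[100:320,180:440,::-1],None,fx=2.5,fy=2.5,interpolation=2))
P=cloud('side',d)
k=regions_of('side','lid')[0];m=k['mask']&(d>0)
X=P[m];c,sn=np.cos(YAW),np.sin(YAW);q=(X[:,:2]-C)@np.array([[c,-sn],[sn,c]])*1000+[-32.5,55]
print(k['score'],m.sum());Z=X[:,2]*1000
A=np.polyfit(q[:,0],Z,1);print(A,np.arctan(-A[0]),np.percentile(q[:,0],[1,5,50,95,99]),np.percentile(Z,[1,5,50,95,99]),np.percentile(q[:,1],[2,98]))
"
```

```text
ph [-173.9   56.3  114.6] slide [ -5.44  -0.11 -12.52] xaxis yaw -173.50837787824426 zax [ 0.004  0.002 -1.   ] F [ 0.29 -0.34  0.93] t 6.05
0.6 875
[ -1.28030841 145.70226862] 0.9077102106711479 [-51.1455365  -46.89585389 -11.70671611  32.6923995   37.62593647] [ 90.74909203  99.9492637  162.44580281 201.26803091 203.84327815] [  3.27209794 109.53348666]
```

View pics/s4.png

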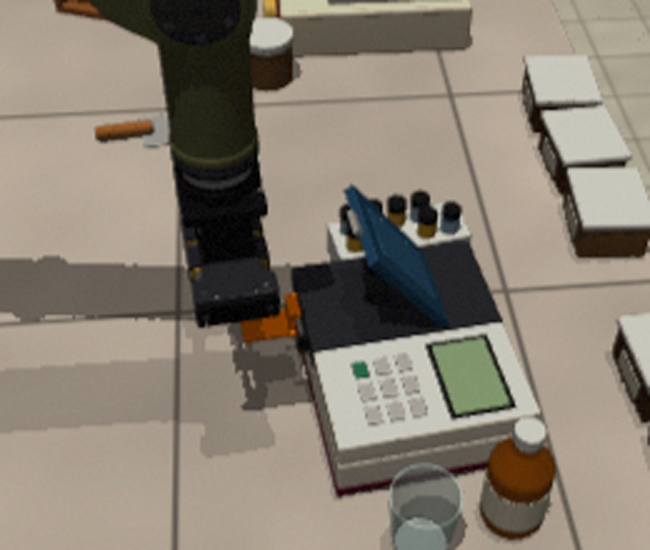

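The lid stands at about 0.95 rad with its free edge near photometer (-46, 201). I'll bring the fingertips in front of the edge at height ~185.

>>> move_arm(
  jaw=[255,255,255,255,255],
  slide=[
    [0,0,-3],
    [0,0,-3.5],
    [-2,0,0],
    [-3,0,0],
    [-2.5,0,0],
  ],
  dr=[
    [0,0,0],
    [0,0,0],
    [0,0,0],
    [0,0,0],
    [0,0,0],
  ],
)

```text
time: 6.65
position: [0.5138, -0.0377, 0.1771]
tool_rot: [-0.179, 3.136, 0.0]
ft_force: [-0.3, -0.3, -0.3]
grip_width: 0.001
```

>>> move_arm(
  jaw=[255,255,255,255],
  slide=[
    [-1,0,0],
    [-0.5,0,0],
    [0,0,0],
    [0,0,0],
  ],
  dr=[
    [0,0,0],
    [0,0,0],
    [0,0,0],
    [0,0,0],
  ],
)

```text
time: 7.05
position: [0.5262, -0.0368, 0.1772]
tool_rot: [0.177, -3.135, -0.0]
ft_force: [-0.1, 0.3, -0.3]
grip_width: 0.008
```

```bash
python3 -c "
from h import *
rep([-60,55,187])
im,d=get_image('side');cv2.imwrite('pics/s5.png',cv2.resize(im[60:320,180:440,::-1],None,fx=2.3,fy=2.3,interpolation=2))
"
```

```text
ph [-85.5  56.2 177.2] slide [-2.55 -0.12 -0.98] xaxis yaw -173.522567988774 zax [-0.001  0.    -1.   ] F [-0.08  0.31 -0.32] t 7.05
```

View pics/s5.png

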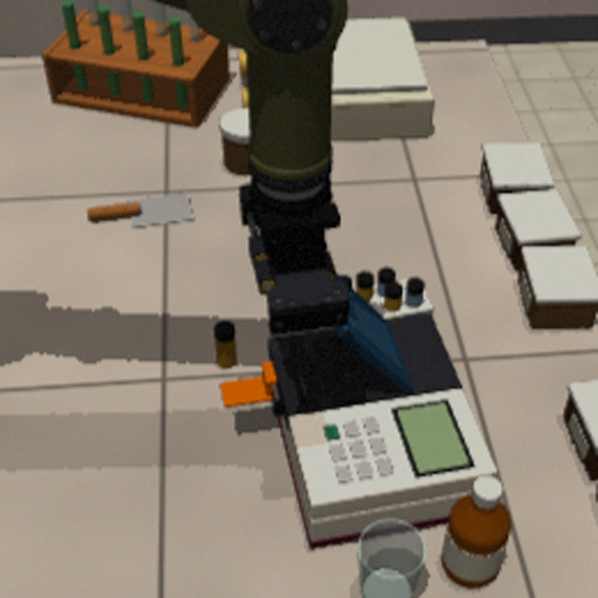

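>>> move_arm(
  jaw=[255,255,255,255,255],
  slide=[
    [-0.7,0,-0.2],
    [-0.7,0,-0.2],
    [-0.7,0,-0.1],
    [-0.7,0,-0.1],
    [-0.7,0,-0.1],
  ],
  dr=[
    [0,0,0],
    [0,0,0],
    [0,0,0],
    [0,0,0],
    [0,0,0],
  ],
)

```text
time: 7.6
position: [0.5624, -0.0325, 0.1846]
tool_rot: [0.178, -3.136, 0.0]
ft_force: [-2.3, 0.3, 1.0]
grip_width: 0.001
```

>>> move_arm(
  jaw=[255,255,255,255,255],
  slide=[
    [-0.7,0,-0.2],
    [-0.7,0,-0.2],
    [-0.7,0,-0.2],
    [-0.7,0,-0.2],
    [-0.7,0,-0.2],
  ],
  dr=[
    [0,0,0],
    [0,0,0],
    [0,0,0],
    [0,0,0],
    [0,0,0],
  ],
)

```text
time: 8.1
position: [0.5974, -0.0284, 0.1948]
tool_rot: [-0.178, 3.136, 0.0]
ft_force: [-0.3, -0.4, -0.3]
grip_width: 0.006
```

```bash
python3 -c "
from h import *
rep([40,55,198])
im,d=get_image('side');cv2.imwrite('pics/s6.png',cv2.resize(im[60:320,180:440,::-1],None,fx=2.3,fy=2.3,interpolation=2))
"
```

```text
ph [-13.8  56.5 194.8] slide [-5.38 -0.15 -0.32] xaxis yaw -173.48862454050357 zax [ 0.  0. -1.] F [-0.28 -0.41 -0.32] t 8.1
```

View pics/s6.png

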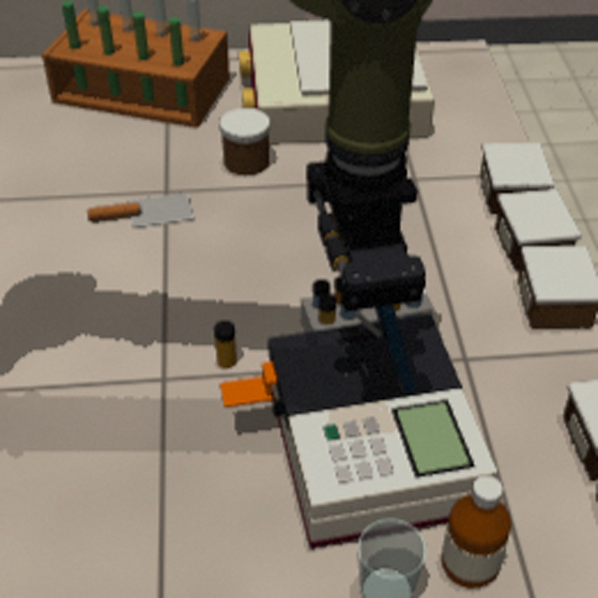

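The lid moves with the fingers and is now near upright. I'll carry on.

>>> move_arm(
  jaw=[255,255,255,255,255],
  slide=[
    [-0.5,0,-0.1],
    [-0.5,0,-0.1],
    [-0.5,0,-0.1],
    [-0.5,0,0],
    [-0.5,0,0],
  ],
  dr=[
    [0,0,0],
    [0,0,0],
    [0,0,0],
    [0,0,0],
    [0,0,0],
  ],
)

```text
time: 8.65
position: [0.622, -0.0257, 0.1976]
tool_rot: [-0.178, 3.136, 0.0]
ft_force: [-0.6, 0.6, 0.1]
grip_width: 0.006
```

>>> move_arm(
  jaw=[255,255,255,255,255],
  slide=[
    [-0.5,0,0],
    [-0.5,0,0],
    [-0.5,0,0],
    [-0.5,0,0],
    [0,0,0],
  ],
  dr=[
    [0,0,0],
    [0,0,0],
    [0,0,0],
    [0,0,0],
    [0,0,0],
  ],
)

```text
time: 9.15
position: [0.642, -0.0233, 0.1973]
tool_rot: [-0.179, 3.136, -0.0]
ft_force: [0.8, -0.2, 0.7]
grip_width: 0.007
```

>>> move_arm(
  jaw=[255,255,255,255],
  slide=[
    [-0.3,0,0],
    [-0.3,0,0],
    [-0.3,0,0],
    [0,0,0],
  ],
  dr=[
    [0,0,0],
    [0,0,0],
    [0,0,0],
    [0,0,0],
  ],
)

```text
time: 9.55
position: [0.6508, -0.0223, 0.1976]
tool_rot: [-0.178, 3.136, -0.0]
ft_force: [-0.8, 0.1, -0.2]
grip_width: 0.009
```

```bash
python3 -c "
from h import *
rep([50,55,198])
im,d=get_image('side');cv2.imwrite('pics/s7.png',cv2.resize(im[60:320,180:440,::-1],None,fx=2.3,fy=2.3,interpolation=2))
"
```

```text
ph [ 39.9  56.5 197.6] slide [-1.01 -0.15 -0.04] xaxis yaw -173.48496240638138 zax [ 0. -0. -1.] F [-0.81  0.12 -0.17] t 9.55
```

View pics/s7.png

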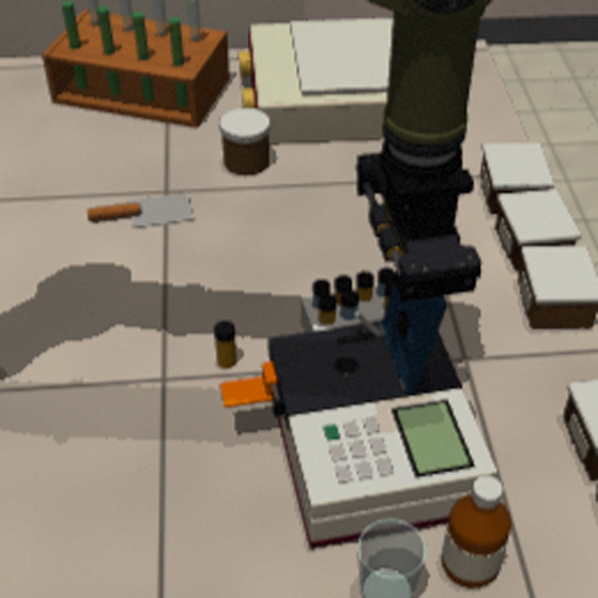

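Past upright now, with little force. I'll creep until the stop is felt.

>>> move_arm(
  jaw=[255,255,255,255],
  slide=[
    [-0.3,0,0],
    [-0.3,0,0],
    [-0.2,0,0],
    [0,0,0],
  ],
  dr=[
    [0,0,0],
    [0,0,0],
    [0,0,0],
    [0,0,0],
  ],
)

```text
time: 10.0
position: [0.6578, -0.0216, 0.1974]
tool_rot: [0.178, -3.135, -0.0]
ft_force: [-3.9, 0.3, 1.2]
grip_width: 0.003
```

>>> move_arm(
  jaw=[255,255,255,255],
  slide=[
    [-0.2,0,0],
    [0,0,0],
    [-0.1,0,0],
    [0,0,0],
  ],
  dr=[
    [0,0,0],
    [0,0,0],
    [0,0,0],
    [0,0,0],
  ],
)

```text
time: 10.4
position: [0.6583, -0.0215, 0.1973]
tool_rot: [0.177, -3.13, -0.001]
ft_force: [-9.5, -0.4, 5.1]
grip_width: 0.008
```

The stop is clearly felt (about 4 N, then 9.5 N over 0.5 mm). Backing off.

>>> move_arm(
  jaw=[255,255,255,255,255],
  slide=[
    [0.3,0,0],
    [0.5,0,0],
    [1,0,0],
    [2,0,0],
    [3,0,0],
  ],
  dr=[
    [0,0,0],
    [0,0,0],
    [0,0,0],
    [0,0,0],
    [0,0,0],
  ],
)

```text
time: 10.9
position: [0.5937, -0.0288, 0.1974]
tool_rot: [-0.179, 3.135, -0.001]
ft_force: [0.7, -0.3, -0.0]
grip_width: 0.008
```

>>> move_arm(
  jaw=[255,255,255,255,255],
  slide=[
    [4,0,-1],
    [4,0,-2],
    [3,0,-2],
    [0,0,-2],
    [0,0,0],
  ],
  dr=[
    [0,0,0],
    [0,0,0],
    [0,0,0],
    [0,0,0],
    [0,0,0],
  ],
)

```text
time: 11.4
position: [0.4854, -0.0415, 0.2707]
tool_rot: [-0.178, 3.129, 0.004]
ft_force: [0.4, -0.8, -0.2]
grip_width: 0.006
```

```bash
python3 -c "
from h import *
rep([50,55,198])
for n in ['side','scene']:
  im,d=get_image(n);cv2.imwrite(f'pics/{n}8.png',cv2.resize(im[60:320,180:440,::-1],None,fx=2.3,fy=2.3,interpolation=2))
  P=cloud(n,d)
  for k in regions_of(n,'lid')[:1]:
    m=k['mask']&(d>0);X=P[m];c,sn=np.cos(YAW),np.sin(YAW);q=(X[:,:2]-C)@np.array([[c,-sn],[sn,c]])*1000+[-32.5,55];Z=X[:,2]*1000
    A=np.polyfit(Z,q[:,0],1);print(n,k['score'],m.sum(),'lean deg',np.degrees(np.arctan(A[0])),np.percentile(q[:,0],[2,50,98]),np.percentile(Z,[2,50,98]))
    t=Z>195;print('top x',np.median(q[t,0]))
  for w in ['vial','vial_rack','beaker','reagent']:
    for k in regions_of(n,w)[:1]: m=k['mask']&(d>0);print(w,k['score'],np.median(P[m],0).round(3))
"
```

```text
ph [-126.6   56.1  270.7] slide [-17.6   -0.13   7.4 ] xaxis yaw -173.4906794183761 zax [ 0.007  0.003 -1.   ] F [ 0.42 -0.75 -0.18] t 11.4
side 0.78 1227 lean deg -0.19425947848457245 [ 31.4874187   49.48932097 141.69850359] [  1.22736145 162.34302877 224.63139004]
top x 60.06015367774894
vial 0.52 [0.45  0.064 0.042]
vial_rack 0.6 [0.606 0.117 0.054]
beaker 0.62 [ 0.604 -0.254  0.052]
reagent 0.61 [ 0.688 -0.26   0.086]
scene 0.97 1210 lean deg 14.402629414742325 [41.91767926 60.79345097 72.75331849] [ 90.0947997  163.75458584 222.33031548]
top x 69.69781131714525
vial 0.18 [ 0.672 -0.022  0.163]
vial_rack 0.17 [ 0.672 -0.023  0.163]
beaker 0.57 [ 0.585 -0.281  0.072]
reagent 0.69 [ 0.717 -0.243  0.075]
```

View pics/side8.png

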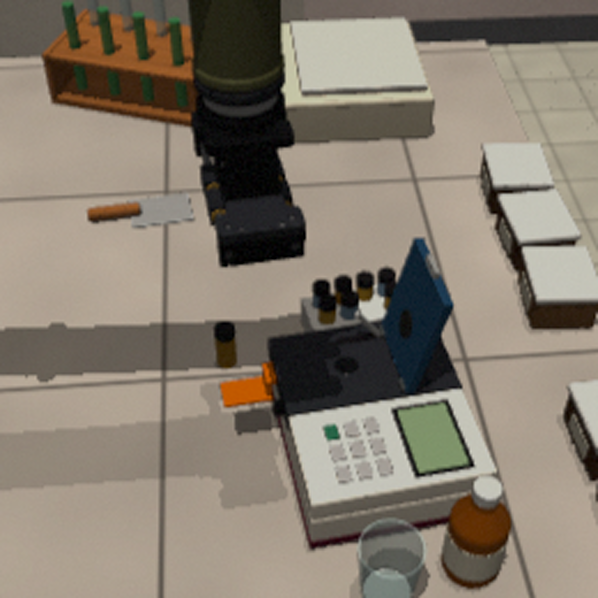

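View pics/scene8.png

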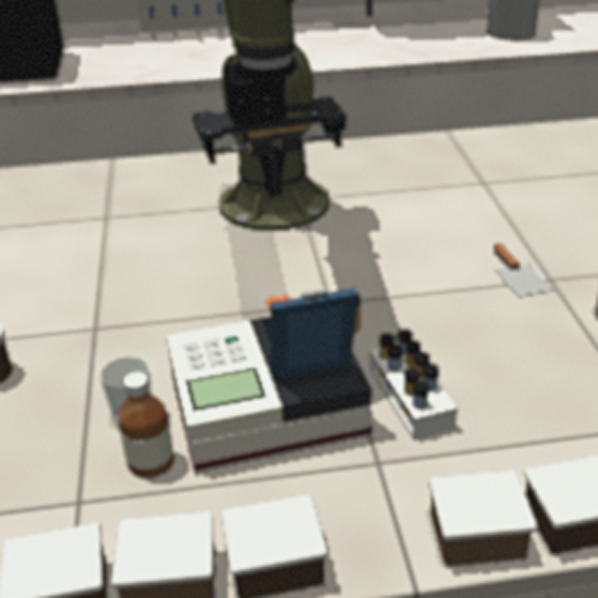

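The lid stands leaning about 14° back (side crop (420,315)), with the tab back at rest and all other objects in place. Handing in.

>>> move_arm(
  jaw=[255,255,255],
  slide=[
    [0,0,0],
    [0,0,0],
    [0,0,0],
  ],
  dr=[
    [0,0,0],
    [0,0,0],
    [0,0,0],
  ],
)

```text
time: 12.3
position: [0.4844, -0.0414, 0.2676]
tool_rot: [-0.178, 3.136, 0.0]
ft_force: [0.7, -0.2, -0.6]
grip_width: 0.007
```

```bash
python3 -c "
from h import *
im,d=get_image('scene');P=cloud('scene',d);k=regions_of('scene','lid')[0];m=k['mask']&(d>0);X=P[m];c,sn=np.cos(YAW),np.sin(YAW);q=(X[:,:2]-C)@np.array([[c,-sn],[sn,c]])*1000+[-32.5,55]
print(np.degrees(np.arctan(np.polyfit(X[:,2]*1000,q[:,0],1)[0])),get_state()['time'])
print(close_job())"
```

```text
18.763550063180695 12.4
the job is handed in; nothing more can be done
None
```

The photometer is open and the job was handed in at about 12.4 s. I pressed the tab with the closed fingertips until the lid sprang up, then backed away. From in front I pushed the lid's free edge and inner face back until it met the rubber stop, then withdrew.

- **Stop:** the force rose from about 4 N to 9.5 N over 0.5 mm of travel. That final push was firmer than the light push you described.
- **Lid angle:** with the hand clear, the side and scene pictures both show the lid standing open past upright. My lean fits disagree with each other. The scene camera gave 14° and then 19° in the last check, against the expected 13°. The side camera gave about 0°, but its lid mask had stray points outside the lid. I put the spread down to mask noise, because the first scene picture and the felt stop agree, but I did not look at the last picture itself.
- **Other objects:** the tab was back at rest and nothing looked disturbed in the pictures. The measured vial and reagent positions had not changed. The network's beaker and vial rack positions in the side view were less certain, and in the last scene picture it did not properly find the vial or the rack. In the pictures, both stand where they were.

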